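# Find the loaded wheel by weight and mount it on the turntable

## Task

Four white wheels on the mat look alike, but one has a steel core hidden inside and is clearly heavier: find it by its weight, slide it over the turntable spindle and lower it, without dropping it, until it sits fully home on the boss, then let it go. Leave the three hollow wheels lying flat where they were, putting back any you lift, and never leave one of them on the spindle. Do not disturb the bowl, pick, socket, spanner or bottle.

Things in the scene. Friction and masses are not known exactly. Their poses are not given: they have to be found in the camera images.
- wheel_a: a white urethane skate wheel lying flat, axis upright, 66 mm diameter, 50 mm tall, edges bevelled, with a black nylon hub cap and a 12 mm through bore. Origin: centre of its underside; z up along the bore. Four wheels look alike; three are hollow (about 0.13 to 0.16 kg), one holds a hidden steel core that may rattle a little (0.35 to 0.5 kg); any of the four can be the loaded one
- wheel_b: a white urethane skate wheel lying flat, axis upright, 66 mm diameter, 50 mm tall, edges bevelled, with a black nylon hub cap and a 12 mm through bore. Origin: centre of its underside; z up along the bore. Four wheels look alike; three are hollow (about 0.13 to 0.16 kg), one holds a hidden steel core that may rattle a little (0.35 to 0.5 kg); any of the four can be the loaded one
- wheel_c: a white urethane skate wheel lying flat, axis upright, 66 mm diameter, 50 mm tall, edges bevelled, with a black nylon hub cap and a 12 mm through bore. Origin: centre of its underside; z up along the bore. Four wheels look alike; three are hollow (about 0.13 to 0.16 kg), one holds a hidden steel core that may rattle a little (0.35 to 0.5 kg); any of the four can be the loaded one
- wheel_d: a white urethane skate wheel lying flat, axis upright, 66 mm diameter, 50 mm tall, edges bevelled, with a black nylon hub cap and a 12 mm through bore. Origin: centre of its underside; z up along the bore. Four wheels look alike; three are hollow (about 0.13 to 0.16 kg), one holds a hidden steel core that may rattle a little (0.35 to 0.5 kg); any of the four can be the loaded one
- turntable: small aluminium turntable on a fixed round foot: platter 150 mm diameter, its face 27 mm above the mat top; in its middle a steel boss (28 mm diameter, 6 mm high), from which an upright spindle rises. Origin: centre of the foot underside, on the mat; the platter turns freely about z
- seat (a point): centre of the boss top, on the spindle axis: where the underside of a fully seated wheel rests; z up
- spindle_tip (a point): round top of the 8 mm diameter spindle, 62 mm above the seat (it shows 12 mm above a seated wheel)
- bowl: stainless bowl of bearings, 120 mm across, 42 mm tall, bystander; origin: centre of underside
- pick: grey plastic pick lying on the mat, 100 mm long along its x, 12 mm thick, bystander; origin: mid-length, underside
- socket: chrome socket standing on end, 23 mm diameter, 34 mm tall, bystander; origin: centre of underside
- spanner: steel spanner lying flat, 150 mm long along its x, bystander; origin: mid-length, underside
- lube: grey bottle, 44 mm diameter, 100 mm tall, bystander; origin: centre of underside
Not all that is in view belongs to the job. Leave any blue or turquoise look-alike of the wheel_a alone.

How it is judged:
At the end, for the whole second after the job is handed in: The heavy wheel (its resting force on the turntable is over 2.5 N) is on the spindle, underside within 4 mm of the seat, centred within 6 mm, tilted less than 0.06 rad and at rest; each of the other three is at rest within 30 mm of where it started and tilted less than 0.1 rad (((horizontal distance between wheel_a and seat below 0.006 m and z of wheel_a in the frame of seat below 0.004 m and angle between wheel_a's own z axis and vertical below 0.06 rad and contact force between wheel_a and turntable above 2.5 N and linear speed of each of wheel_a, wheel_b, wheel_c, wheel_d below 0.02 m/s and distance of each of wheel_b, wheel_c, wheel_d from where it was at the start of the episode below 0.03 m and angle between each of wheel_b, wheel_c, wheel_d's own z axis and vertical below 0.1 rad) or (horizontal distance between wheel_b and seat below 0.006 m and z of wheel_b in the frame of seat below 0.004 m and angle between wheel_b's own z axis and vertical below 0.06 rad and contact force between wheel_b and turntable above 2.5 N and linear speed of each of wheel_b, wheel_a, wheel_c, wheel_d below 0.02 m/s and distance of each of wheel_a, wheel_c, wheel_d from where it was at the start of the episode below 0.03 m and angle between each of wheel_a, wheel_c, wheel_d's own z axis and vertical below 0.1 rad) or (horizontal distance between wheel_c and seat below 0.006 m and z of wheel_c in the frame of seat below 0.004 m and angle between wheel_c's own z axis and vertical below 0.06 rad and contact force between wheel_c and turntable above 2.5 N and linear speed of each of wheel_c, wheel_a, wheel_b, wheel_d below 0.02 m/s and distance of each of wheel_a, wheel_b, wheel_d from where it was at the start of the episode below 0.03 m and angle between each of wheel_a, wheel_b, wheel_d's own z axis and vertical below 0.1 rad) or (horizontal distance between wheel_d and seat below 0.006 m and z of wheel_d in the frame of seat below 0.004 m and angle between wheel_d's own z axis and vertical below 0.06 rad and contact force between wheel_d and turntable above 2.5 N and linear speed of each of wheel_d, wheel_a, wheel_b, wheel_c below 0.02 m/s and distance of each of wheel_a, wheel_b, wheel_c from where it was at the start of the episode below 0.03 m and angle between each of wheel_a, wheel_b, wheel_c's own z axis and vertical below 0.1 rad))); the robot touches nothing.
It fails at once if a hollow wheel is put on the spindle and let go ((horizontal distance between wheel_a and seat below 0.006 m and z of wheel_a in the frame of seat below 0.03 m and contact force between wheel_a and turntable between 0.2 and 2 N and linear speed of wheel_a below 0.005 m/s and distance between the grasp point and wheel_a above 0.12 m) or (horizontal distance between wheel_b and seat below 0.006 m and z of wheel_b in the frame of seat below 0.03 m and contact force between wheel_b and turntable between 0.2 and 2 N and linear speed of wheel_b below 0.005 m/s and distance between the grasp point and wheel_b above 0.12 m) or (horizontal distance between wheel_c and seat below 0.006 m and z of wheel_c in the frame of seat below 0.03 m and contact force between wheel_c and turntable between 0.2 and 2 N and linear speed of wheel_c below 0.005 m/s and distance between the grasp point and wheel_c above 0.12 m) or (horizontal distance between wheel_d and seat below 0.006 m and z of wheel_d in the frame of seat below 0.03 m and contact force between wheel_d and turntable between 0.2 and 2 N and linear speed of wheel_d below 0.005 m/s and distance between the grasp point and wheel_d above 0.12 m)).
It fails at once if a wheel is dropped down the spindle (falls faster than 0.45 m/s out of the gripper) instead of lowered ((horizontal distance between wheel_a and seat below 0.006 m and z of wheel_a in the frame of seat below 0.07 m and linear speed of wheel_a above 0.45 m/s and contact force between wheel_a and the fingers below 0.1 N) or (horizontal distance between wheel_b and seat below 0.006 m and z of wheel_b in the frame of seat below 0.07 m and linear speed of wheel_b above 0.45 m/s and contact force between wheel_b and the fingers below 0.1 N) or (horizontal distance between wheel_c and seat below 0.006 m and z of wheel_c in the frame of seat below 0.07 m and linear speed of wheel_c above 0.45 m/s and contact force between wheel_c and the fingers below 0.1 N) or (horizontal distance between wheel_d and seat below 0.006 m and z of wheel_d in the frame of seat below 0.07 m and linear speed of wheel_d above 0.45 m/s and contact force between wheel_d and the fingers below 0.1 N)).
It fails at once if a bystander (bowl, pick, socket, spanner, bottle) is moved more than 30 mm (distance of any of bowl, pick, socket, spanner, lube from where it was at the start of the episode above 0.03 m).
It also fails if it takes over 72 s, if anything falls off the work surface, if the arm or the gripper's body presses on something with over 40 N, if the wrist force passes 120 N, or if a joint passes its speed limit or range.

## Robot

A 6-joint arm with a two-finger parallel gripper is mounted at the origin on the work surface. World frame = base frame: x ahead of the robot, y to its left, z up, the work surface at z = 0. Lengths are in m, angles in rad, forces in N, time in s.
With the tool pointing down it reaches from about 0.3 to 0.85 m from the base axis. Payload 4.2 kg.
Tool frame: the origin (TCP) lies between the finger pads; the fingertips stand 11 mm ahead of it and the grasp point (between the pads) lies 8 mm behind it (manip.finger_overhang is the distance from the TCP to the fingertips, in m); z points along the fingers, y is the direction in which the jaws open and shut (so a half turn about z gives the same grasp; the last joint's range is limited). The gripper opens to 91 mm and grips with 3 to 60 N. Pads are 32 mm wide; open, the fingers measure 118 mm over their backs; the gripper's body (76 mm by 178 mm) begins 60 mm behind the grasp point.
Start: joints at [-1.136, 0.32, 1.565, -0, 1.257, -0.02], TCP at [0.253, -0.517, 0.225] pointing down, gripper open.
Joint ranges: [-3.11, 3.11], [-0.84, 2.01], [0.21, 2.61], [-1.34, 4.49], [0.05, 2.63], [-2.56, 2.56]. Speed limits (rad/s): [2.57, 2.57, 3.14, 3.14, 3.14, 3.14].

## Interface

Orientations are given as a unit quaternion [w, x, y, z].
In Python, from rig import manip gives the robot as it stands.
- The arm moves only by the tool send_rows, never from a script. Its argument "plan" is a list of rows, each a list of 3 entries, a list of its own where there are three numbers: the shift along the tool's x, y, z in m, then the turn, a rotation vector about the tool's x, y, z in rad, then the opening in per cent of the stroke, from 0 (shut) to 100 (fully open). In form: [[[tx, ty, tz], [rx, ry, rz], claw], ...]. A call has 1 to 20 rows; each row shifts and turns the commanded pose from where the row before left it, along the tool's axes as they then stand; what a row does not reach is not made up. A row lasts 1/10 s, in which the tool goes at most 50 mm and 8.59 degrees, less where a joint would pass 70% of its speed; a pose out of reach is approached as far as the arm can. A call with a gripper value outside its range is refused whole. The fingers move at their own pace and stop on an object; "force" is the grip in N (left out, the last holds). Time passes only in rows, so rows that do not move let the fingers close. It gives the time, the measured TCP pose, the force and the opening at its end, in the units of the state.
- manip.state(): the state, without advancing time (a new reading comes with each control period).
- manip.snapshot(name): name is "side" or "top"; returns (picture, depth): 384x512x3 uint8, red, green, blue; 384x512 float32, m along the optical axis (not along the pixel's ray), 0 where there is no reading.
- manip.get_calibration(name): a dict with "K" (3x3 intrinsics, pixels), "T" (4x4, takes a point from camera to world coordinates). Camera axes: x right, y down, z forward; pixel columns grow to the right and rows downward; lengths in m; the calibration is good to about 2 mm. A picture is of the moment at which its call begins. get_calibration takes no time and is no camera call.
- manip.close_job(): hands the job in, once; it reports no verdict.
The state is a dict: "time_s": time; "joint_pos": joint angles; "dq": joint speeds; "effort": joint torques, N m; "tcp_pos": TCP position; "tool_rot": TCP orientation; "contact_force": force on the tool from outside, world axes, zero at the start; "torque": the same for the moment, N m; "grip_width": finger opening in m.
Only numpy, scipy, OpenCV 4.12 (cv2) and the standard library are available. Lean on these libraries where they do the work, as an engineer would, in place of code of your own. Each camera call takes 0.05 s, during which the arm holds its last target.

## Working session

There is one attempt and no reset: what is moved stays moved. The work goes in short steps, Python scripts to look and compute and a tool call to move; the robot and the scene stay as the last step left them, time stands still between calls to the robot, and variables do not carry over. Pictures are saved under pics/ and viewed, and the job is handed in when it is done.

Besides the shell and the picture viewer there is one more tool, called after "Request:" by a JSON object that holds its "method" and its "body". send_rows: Moves the arm, as the interface text tells. Its arguments: {"type":"object","properties":{"plan":{"type":"array","items":{"type":"array"}},"force":{"type":"number"}},"required":["plan"]}

```bash
mkdir -p pics; ls; cat > h.py <<'E'
import numpy as np, cv2
from rig import manip
def snap(n,f):
    im,d=manip.snapshot(n); cv2.imwrite('pics/'+f+'.png',cv2.resize(im[:,:,::-1],(768,576))); np.savez('/tmp/'+f,im=im,d=d); return im,d
def pts(d,n):
    c=manip.get_calibration(n);K=np.array(c['K']);T=np.array(c['T'])
    v,u=np.mgrid[:d.shape[0],:d.shape[1]]
    P=np.stack([(u-K[0,2])/K[0,0]*d,(v-K[1,2])/K[1,1]*d,d],-1)
    W=P@T[:3,:3].T+T[:3,3]; W[d<=0]=np.nan; return W
E
python3 - <<'E'
from h import *
print(manip.state())
for n in('top','side'):
    snap(n,n+'0'); c=manip.get_calibration(n); print(np.round(c['K'],1).tolist(),np.round(c['T'],3).tolist())
E
```

```text
pics
{'time_s': 0.0, 'joint_pos': array([-1.13603510e+00,  3.20247256e-01,  1.56568688e+00,  3.49996671e-07,
        1.25738953e+00, -2.00288023e-02]), 'dq': array([ 0.00118182,  0.00082648, -0.00120967, -0.00078495, -0.00012525,
        0.0008424 ]), 'effort': array([-1.22617672e-03, -4.12464094e+01, -2.31970221e+01,  7.25454488e-02,
        4.58428706e-02, -1.29354348e-04]), 'tcp_pos': array([ 0.25236022, -0.51611199,  0.22414286]), 'tool_rot': array([-8.46997523e-04,  9.74256616e-01,  2.25440229e-01, -1.78030198e-04]), 'contact_force': array([-0.10411221,  0.15675396,  0.36269891]), 'torque': array([ 0.06816818,  0.04599469, -0.00625874]), 'grip_width': 0.09104242923448273}
[[433.4, 0.0, 260.7], [0.0, 433.4, 194.1], [0.0, 0.0, 1.0]] [[-0.028, -0.995, 0.094, 0.478], [-1.0, 0.029, 0.013, -0.04], [-0.015, -0.093, -0.996, 1.037], [0.0, 0.0, 0.0, 1.0]]
[[441.4, 0.0, 254.8], [0.0, 441.4, 197.5], [0.0, 0.0, 1.0]] [[-0.997, -0.059, 0.042, 0.51], [-0.072, 0.7, -0.71, 0.68], [0.013, -0.712, -0.703, 0.771], [0.0, 0.0, 0.0, 1.0]]
```

View pics/top0.png

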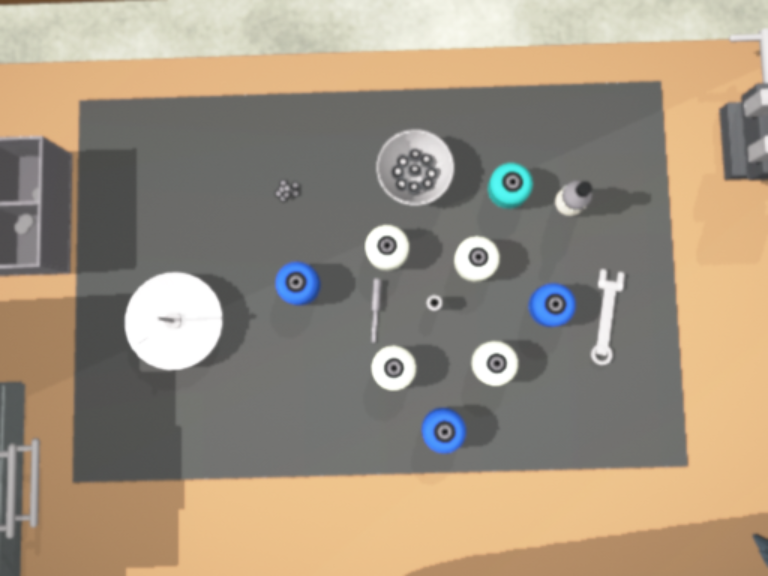

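View pics/side0.png

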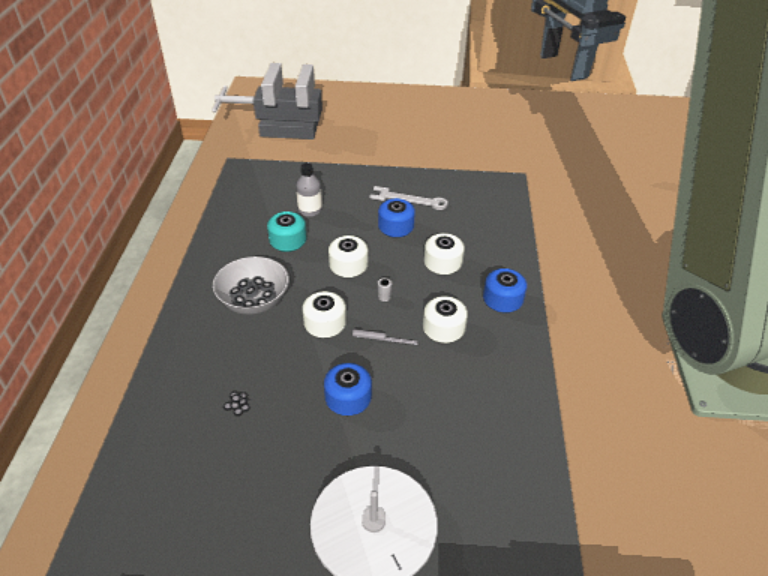

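The top picture shows four white wheels at (387,247), (477,258), (393,368) and (495,363), and the turntable at (174,321). The side picture shows the spindle from its foot at (373,518) to about (375,465). Next I'll measure them.

```bash
cat > m.py <<'E'
from h import *
def measure(n,f,verbose=1):
    z=np.load('/tmp/'+f+'.npz');im,d=z['im'].astype(int),z['d'];W=pts(d,n)
    out=[]
    mx,mn=im.max(2),im.min(2)
    m=((mn>130)&(mx-mn<70)&(np.abs(W[...,0]-.45)<.35)&(np.abs(W[...,1])<.45)).astype(np.uint8)
    k,lab,st,ce=cv2.connectedComponentsWithStats(m)
    for i in range(1,k):
        if st[i,4]<120: continue
        p=W[lab==i]; p=p[~np.isnan(p[:,0])]; zt=np.percentile(p[:,2],95)
        q=p[np.abs(p[:,2]-zt)<.004]
        (c,r)=cv2.minEnclosingCircle(q[:,:2].astype(np.float32))
        print(n,i,st[i].tolist(),'ztop %.4f'%zt,'circ',np.round(c,4),'r %.4f'%r,len(q))
if __name__=='__main__':
    import sys
    s=sys.argv[1] if len(sys.argv)>1 else '0'
    for n in('top','side'):
        measure(n,n+s)
        W=pts(np.load('/tmp/'+n+s+'.npz')['d'],n)
        mat=W[(np.abs(W[...,0]-.45)<.1)&(np.abs(W[...,1]-.15)<.05)]
        print('mat z',np.nanmedian(mat[:,2]))
        # spindle
        tt=W[(np.abs(W[...,0]-.42)<.12)&(np.abs(W[...,1]-.32)<.12)]
        for lo,hi in((.03,.035),(.035,.045),(.045,.06),(.06,.08),(.08,.092),(.092,.105)):
            q=tt[(tt[:,2]>lo)&(tt[:,2]<hi)]
            if len(q): print(n,lo,hi,len(q),q.mean(0).round(4),q.min(0).round(4),q.max(0).round(4))
E
python3 m.py
```

```text
top 1 [250, 97, 53, 41, 909] ztop 0.0455 circ [ 0.7647 -0.0688] r 0.0597 171
top 13 [370, 121, 20, 23, 308] ztop 0.0803 circ [ 0.7083 -0.3121] r 0.0137 39
top 21 [243, 149, 30, 32, 619] ztop 0.0554 circ [ 0.6408 -0.0216] r 0.0302 267
top 22 [302, 157, 31, 31, 641] ztop 0.0549 circ [ 0.6187 -0.1597] r 0.0302 299
top 25 [393, 179, 24, 65, 694] ztop 0.0128 circ [ 0.5251 -0.3621] r 0.0738 358
top 26 [83, 181, 66, 66, 3413] ztop 0.0369 circ [0.5365 0.3129] r 0.0746 1722
top 28 [247, 185, 7, 44, 194] ztop 0.0167 circ [ 0.5706 -0.0027] r 0.0241 60
top 31 [314, 227, 32, 31, 656] ztop 0.0548 circ [ 0.4571 -0.1799] r 0.0305 310
top 32 [247, 230, 31, 31, 613] ztop 0.0554 circ [ 0.4546 -0.0275] r 0.0297 291
mat z 0.003050918000593761
top 0.03 0.035 1323 [0.5058 0.3119 0.0328] [0.4639 0.2388 0.03  ] [0.54   0.3865 0.035 ]
top 0.035 0.045 289 [0.51   0.3128 0.0366] [0.4641 0.2398 0.035 ] [0.5399 0.3847 0.0442]
top 0.045 0.06 8 [0.5364 0.3105 0.0519] [0.533  0.3091 0.0476] [0.5397 0.3126 0.0567]
top 0.06 0.08 10 [0.5368 0.3098 0.0714] [0.5339 0.3084 0.0613] [0.5391 0.3107 0.0797]
top 0.08 0.092 9 [
[... 809 characters left out ...]
, 43, 10, 143] ztop 0.0173 circ [ 0.5708 -0.0015] r 0.0245 58
side 81 [207, 311, 85, 73, 5129] ztop 0.0372 circ [0.5382 0.3121] r 0.0748 3702
mat z 0.004085418182404599
side 0.03 0.035 1961 [0.5053 0.3133 0.0335] [0.4646 0.2366 0.0301] [0.54   0.3747 0.035 ]
side 0.035 0.045 607 [0.5093 0.3127 0.0363] [0.4649 0.2419 0.035 ] [0.54   0.3747 0.0446]
side 0.045 0.06 12 [0.5371 0.3148 0.0526] [0.5354 0.3141 0.0451] [0.5389 0.316  0.0588]
side 0.06 0.08 18 [0.5373 0.3147 0.0708] [0.5355 0.3135 0.0611] [0.539  0.316  0.0796]
side 0.08 0.092 10 [0.5373 0.315  0.0873] [0.5356 0.3136 0.0829] [0.539  0.3163 0.0918]
side 0.092 0.105 19 [0.5373 0.3129 0.0994] [0.5343 0.3092 0.0947] [0.5394 0.3159 0.102 ]
```

Request:
{"method": "send_rows", "body": {"plan": [[[0,0,0],[0,0,0.114],100],[[0,0,0],[0,0,0.114],100],[[0,0,0],[0,0,0.114],100],[[0,0,0],[0,0,0.114],100],[[0.02,-0.034,0],[0,0,0],100],[[0.023,-0.038,0],[0,0,0],100],[[0.023,-0.038,0],[0,0,0],100],[[0.023,-0.038,0],[0,0,0],100],[[0.023,-0.038,0],[0,0,0],100],[[0.023,-0.038,0],[0,0,0],100],[[0.023,-0.038,0],[0,0,0],100],[[0.023,-0.038,0],[0,0,0],100],[[0.025,-0.036,0],[0,0,0],100],[[0,0,0],[0,0,0],100],[[0,0,0],[0,0,0],100]], "force": 20}}

```text
time_s: 1.6
tcp_pos: [0.459, -0.1802, 0.2246]
tool_rot: [0.0, 1.0, 0.001, -0.001]
contact_force: [-0.2, -0.3, 0.0]
grip_width: 0.0914
```

```bash
python3 - <<'E'
from h import *
from scipy.spatial.transform import Rotation as R
s=manip.state()
print(s['tcp_pos'],R.from_quat(np.roll(s['tool_rot'],-1)).as_matrix().round(4),s['contact_force'])
E
```

```text
[ 0.45896406 -0.18018902  0.22457686] [[ 1.0e+00  1.3e-03 -1.2e-03]
 [ 1.3e-03 -1.0e+00 -3.0e-04]
 [-1.2e-03  3.0e-04 -1.0e+00]] [-0.18098342 -0.31041984  0.02725068]
```

Request:
{"method": "send_rows", "body": {"plan": [[[0,0,0.03],[0,0,0],100],[[0,0,0.04],[0,0,0],100],[[0,0,0.04],[0,0,0],100],[[0,0,0.04],[0,0,0],100],[[0,0,0.03],[0,0,0],100],[[0,0,0.02],[0,0,0],100],[[0,0,0],[0,0,0],100],[[0,0,0],[0,0,0],100]]}}

```text
time_s: 2.4
tcp_pos: [0.4587, -0.182, 0.0252]
tool_rot: [0.0, 1.0, -0.001, -0.0]
contact_force: [-0.4, -0.0, 0.2]
grip_width: 0.0912
```

Request:
{"method": "send_rows", "body": {"plan": [[[0,0,0],[0,0,0],0],[[0,0,0],[0,0,0],0],[[0,0,0],[0,0,0],0],[[0,0,0],[0,0,0],0],[[0,0,0],[0,0,0],0],[[0,0,0],[0,0,0],0],[[0,0,-0.01],[0,0,0],0],[[0,0,-0.015],[0,0,0],0],[[0,0,-0.01],[0,0,0],0],[[0,0,0],[0,0,0],0],[[0,0,0],[0,0,0],0],[[0,0,0],[0,0,0],0]]}}

```text
time_s: 3.6
tcp_pos: [0.4585, -0.1806, 0.0594]
tool_rot: [-0.0, 1.0, -0.001, -0.001]
contact_force: [-0.3, 0.0, -1.7]
grip_width: 0.0675
```

Request:
{"method": "send_rows", "body": {"plan": [[[0,0,0],[0,0,0],0],[[0,0,0],[0,0,0],0]]}}

```text
time_s: 3.8
tcp_pos: [0.4587, -0.1807, 0.0595]
tool_rot: [-0.0, 1.0, -0.001, -0.0]
contact_force: [0.4, -0.2, -1.5]
grip_width: 0.067
```

1.5 N, so this one (C) is hollow. I'll put it back and go on to D at (0.456, -0.027).

Request:
{"method": "send_rows", "body": {"plan": [[[0,0,0.015],[0,0,0],0],[[0,0,0.012],[0,0,0],0],[[0,0,0.007],[0,0,0],0],[[0,0,0],[0,0,0],0],[[0,0,0],[0,0,0],100],[[0,0,0],[0,0,0],100],[[0,0,0],[0,0,0],100],[[0,0,0],[0,0,0],100],[[0,0,-0.02],[0,0,0],100],[[0,0,-0.04],[0,0,0],100],[[0,0,-0.04],[0,0,0],100],[[-0.003,-0.034,-0.01],[0,0,0],100],[[0,-0.04,0],[0,0,0],100],[[0,-0.04,0],[0,0,0],100],[[0,-0.04,0],[0,0,0],100],[[0,0,0],[0,0,0],100]]}}

```text
time_s: 5.4
tcp_pos: [0.4557, -0.0233, 0.1361]
tool_rot: [-0.001, 1.0, 0.002, 0.0]
contact_force: [-0.4, 0.0, 0.2]
grip_width: 0.0913
```

Request:
{"method": "send_rows", "body": {"plan": [[[0,0,0.03],[0,0,0],100],[[0,0,0.04],[0,0,0],100],[[0,0,0.03],[0,0,0],100],[[0,0,0.01],[0,0,0],100],[[0,0,0],[0,0,0],100]]}}

```text
time_s: 5.9
tcp_pos: [0.4555, -0.0273, 0.0251]
tool_rot: [-0.0, 1.0, -0.001, -0.001]
contact_force: [-0.3, 0.1, 0.3]
grip_width: 0.0915
```

Request:
{"method": "send_rows", "body": {"plan": [[[0,0,0],[0,0,0],0],[[0,0,0],[0,0,0],0],[[0,0,0],[0,0,0],0],[[0,0,0],[0,0,0],0],[[0,0,0],[0,0,0],0],[[0,0,0],[0,0,0],0],[[0,0,-0.01],[0,0,0],0],[[0,0,-0.015],[0,0,0],0],[[0,0,-0.01],[0,0,0],0],[[0,0,0],[0,0,0],0],[[0,0,0],[0,0,0],0],[[0,0,0],[0,0,0],0],[[0,0,0],[0,0,0],0]]}}

```text
time_s: 7.2
tcp_pos: [0.4557, -0.0268, 0.0604]
tool_rot: [-0.0, 1.0, -0.001, -0.001]
contact_force: [0.8, 0.5, -1.7]
grip_width: 0.0673
```

D is hollow too at 1.7 N. I'll put it back and go to A at (0.642, -0.022).

Request:
{"method": "send_rows", "body": {"plan": [[[0,0,0.015],[0,0,0],0],[[0,0,0.012],[0,0,0],0],[[0,0,0.008],[0,0,0],0],[[0,0,0],[0,0,0],0],[[0,0,0],[0,0,0],100],[[0,0,0],[0,0,0],100],[[0,0,0],[0,0,0],100],[[0,0,0],[0,0,0],100],[[0,0,-0.02],[0,0,0],100],[[0,0,-0.04],[0,0,0],100],[[0,0,-0.04],[0,0,0],100],[[0.026,-0.005,-0.01],[0,0,0],100],[[0.04,0,0],[0,0,0],100],[[0.04,0,0],[0,0,0],100],[[0.04,0,0],[0,0,0],100],[[0.04,0,0],[0,0,0],100],[[0,0,0],[0,0,0],100],[[0,0,0],[0,0,0],100]]}}

```text
time_s: 9.0
tcp_pos: [0.6418, -0.022, 0.1351]
tool_rot: [0.0, 1.0, -0.001, -0.001]
contact_force: [-0.8, 0.5, 0.4]
grip_width: 0.0909
```

Request:
{"method": "send_rows", "body": {"plan": [[[0,0,0.03],[0,0,0],100],[[0,0,0.04],[0,0,0],100],[[0,0,0.03],[0,0,0],100],[[0,0,0.01],[0,0,0],100],[[0,0,0],[0,0,0],100]]}}

```text
time_s: 9.5
tcp_pos: [0.6403, -0.022, 0.025]
tool_rot: [-0.0, 1.0, -0.001, -0.002]
contact_force: [1.2, -0.6, 0.2]
grip_width: 0.0912
```

Request:
{"method": "send_rows", "body": {"plan": [[[0,0,0],[0,0,0],0],[[0,0,0],[0,0,0],0],[[0,0,0],[0,0,0],0],[[0,0,0],[0,0,0],0],[[0,0,0],[0,0,0],0],[[0,0,0],[0,0,0],0],[[0,0,-0.01],[0,0,0],0],[[0,0,-0.015],[0,0,0],0],[[0,0,-0.01],[0,0,0],0],[[0,0,0],[0,0,0],0],[[0,0,0],[0,0,0],0],[[0,0,0],[0,0,0],0],[[0,0,0],[0,0,0],0]]}}

```text
time_s: 10.8
tcp_pos: [0.6417, -0.022, 0.0601]
tool_rot: [0.0, 1.0, -0.001, -0.001]
contact_force: [-0.1, -0.3, -2.0]
grip_width: 0.0666
```

A reads about 2.0 N, below the 3.4 N the loaded wheel would give, so it's hollow. I'll put it back and weigh B to confirm.

Request:
{"method": "send_rows", "body": {"plan": [[[0,0,0.015],[0,0,0],0],[[0,0,0.012],[0,0,0],0],[[0,0,0.008],[0,0,0],0],[[0,0,0],[0,0,0],0],[[0,0,0],[0,0,0],100],[[0,0,0],[0,0,0],100],[[0,0,0],[0,0,0],100],[[0,0,0],[0,0,0],100],[[0,0,-0.02],[0,0,0],100],[[0,0,-0.04],[0,0,0],100],[[0,0,-0.04],[0,0,0],100],[[-0.002,0.017,-0.01],[0,0,0],100],[[-0.006,0.04,0],[0,0,0],100],[[-0.007,0.04,0],[0,0,0],100],[[-0.007,0.04,0],[0,0,0],100],[[0,0,0],[0,0,0],100],[[0,0,0],[0,0,0],100]]}}

```text
time_s: 12.5
tcp_pos: [0.6194, -0.1601, 0.1354]
tool_rot: [-0.0, 1.0, -0.002, -0.0]
contact_force: [-0.4, 0.9, -0.5]
grip_width: 0.0913
```

Request:
{"method": "send_rows", "body": {"plan": [[[0,0,0.03],[0,0,0],100],[[0,0,0.04],[0,0,0],100],[[0,0,0.03],[0,0,0],100],[[0,0,0.01],[0,0,0],100],[[0,0,0],[0,0,0],100]]}}

```text
time_s: 13.0
tcp_pos: [0.6193, -0.1578, 0.0244]
tool_rot: [-0.001, 1.0, -0.0, -0.002]
contact_force: [0.4, -0.3, 0.1]
grip_width: 0.0908
```

Request:
{"method": "send_rows", "body": {"plan": [[[0,0,0],[0,0,0],0],[[0,0,0],[0,0,0],0],[[0,0,0],[0,0,0],0],[[0,0,0],[0,0,0],0],[[0,0,0],[0,0,0],0],[[0,0,0],[0,0,0],0],[[0,0,-0.01],[0,0,0],0],[[0,0,-0.015],[0,0,0],0],[[0,0,-0.01],[0,0,0],0],[[0,0,0],[0,0,0],0],[[0,0,0],[0,0,0],0],[[0,0,0],[0,0,0],0],[[0,0,0],[0,0,0],0]]}}

```text
time_s: 14.3
tcp_pos: [0.6195, -0.1588, 0.0601]
tool_rot: [-0.0, 1.0, -0.001, -0.001]
contact_force: [-0.1, 0.7, -3.6]
grip_width: 0.0669
```

B reads 3.6–4 N, so it's the loaded one. To centre it in the jaws both ways, I'll set it down, turn 90°, and grip it again.

```bash
python3 - <<'E'
from h import *
s=manip.state();print(s['joint_pos'].round(3),s['contact_force'])
E
```

```text
[-0.269  0.555  1.623  0.     0.966  1.303] [-0.13830408  0.69328263 -3.64135408]
```

Request:
{"method": "send_rows", "body": {"plan": [[[0,0,0.015],[0,0,0],0],[[0,0,0.012],[0,0,0],0],[[0,0,0.008],[0,0,0],0],[[0,0,0],[0,0,0],0],[[0,0,0],[0,0,0],100],[[0,0,0],[0,0,0],100],[[0,0,0],[0,0,0],100],[[0,0,0],[0,0,0],100]]}}

```text
time_s: 15.1
tcp_pos: [0.6203, -0.1591, 0.0262]
tool_rot: [0.0, 1.0, -0.001, 0.0]
contact_force: [-0.4, 1.7, 1.1]
grip_width: 0.091
```

Request:
{"method": "send_rows", "body": {"plan": [[[0,0,0],[0,0,-0.1428],100],[[0,0,0],[0,0,-0.1428],100],[[0,0,0],[0,0,-0.1428],100],[[0,0,0],[0,0,-0.1428],100],[[0,0,0],[0,0,-0.1428],100],[[0,0,0],[0,0,-0.1428],100],[[0,0,0],[0,0,-0.1428],100],[[0,0,0],[0,0,-0.1428],100],[[0,0,0],[0,0,-0.1428],100],[[0,0,0],[0,0,-0.1428],100],[[0,0,0],[0,0,-0.1428],100],[[0,0,0],[0,0,0],0],[[0,0,0],[0,0,0],0],[[0,0,0],[0,0,0],0],[[0,0,0],[0,0,0],0],[[0,0,0],[0,0,0],0],[[0,0,0],[0,0,0],0],[[0,0,0],[0,0,0],0]], "force": 25}}

```text
time_s: 16.9
tcp_pos: [0.6194, -0.1589, 0.0259]
tool_rot: [-0.001, 0.708, 0.707, -0.0]
contact_force: [-2.5, -0.1, 1.8]
grip_width: 0.0668
```

Request:
{"method": "send_rows", "body": {"plan": [[[0,0,-0.02],[0,0,0],0],[[0,0,-0.04],[0,0,0],0],[[0,0,-0.04],[0,0,0],0],[[0,0,-0.03],[0,0,0],0],[[0,0,0],[0,0,0],0],[[0,0,0],[0,0,0],0]]}}

```text
time_s: 17.5
tcp_pos: [0.6198, -0.1589, 0.155]
tool_rot: [-0.0, 0.708, 0.707, -0.0]
contact_force: [-0.5, 0.6, -4.2]
grip_width: 0.0671
```

```bash
python3 - <<'E'
from h import *
from scipy.spatial.transform import Rotation as R
snap('top','top1');snap('side','side1')
s=manip.state()
print(s['tcp_pos'],R.from_quat(np.roll(s['tool_rot'],-1)).as_matrix().round(4),s['contact_force'],s['time_s'])
E
python3 m.py 1
```

```text
[ 0.61863849 -0.15859439  0.15315477] [[ 0.0013  1.     -0.0046]
 [ 1.     -0.0013  0.0013]
 [ 0.0012 -0.0046 -1.    ]] [ 0.11391558 -0.48049325 -4.47573481] 17.6
top 1 [284, 82, 41, 163, 1386] ztop 0.5768 circ [ 0.5042 -0.0704] r 0.0211 236
top 2 [258, 85, 144, 299, 19828] ztop 0.6589 circ [ 0.3535 -0.0798] r 0.0488 1860
top 3 [327, 90, 66, 67, 2944] ztop 0.5192 circ [ 0.6196 -0.1576] r 0.0402 1553
top 4 [250, 97, 53, 41, 951] ztop 0.0455 circ [ 0.7644 -0.0686] r 0.0597 173
top 6 [385, 103, 31, 155, 1471] ztop 0.5766 circ [ 0.4765 -0.1707] r 0.0204 209
top 22 [242, 150, 30, 31, 626] ztop 0.0552 circ [ 0.6404 -0.0183] r 0.0307 277
top 25 [83, 181, 66, 66, 3432] ztop 0.0369 circ [0.5371 0.3124] r 0.0749 1748
top 27 [247, 185, 7, 44, 201] ztop 0.0164 circ [ 0.5696 -0.0026] r 0.0252 78
top 30 [246, 230, 30, 32, 619] ztop 0.0552 circ [ 0.4553 -0.0257] r 0.0296 290
mat z 0.0030862296890770136
top 0.03 0.035 1327 [0.5056 0.3126 0.0329] [0.4639 0.2387 0.03  ] [0.54   0.3867 0.035 ]
top 0.035 0.045 288 [0.5097 0.3101 0.0366] [0.464  0.2397 0.035 ] [0.54   0.3799 0.0432]
top 0.045 0.06 7 [0.5
[... 1144 characters left out ...]
 43, 10, 143] ztop 0.0168 circ [ 0.5708 -0.0008] r 0.0247 70
side 300 [207, 311, 85, 73, 5133] ztop 0.0374 circ [0.5381 0.3121] r 0.0748 3319
mat z 0.004074769633620634
side 0.03 0.035 1951 [0.505  0.3128 0.0335] [0.4646 0.237  0.03  ] [0.54   0.3751 0.035 ]
side 0.035 0.045 617 [0.5101 0.3142 0.0364] [0.467  0.2408 0.035 ] [0.5399 0.3753 0.0447]
side 0.045 0.06 14 [0.5373 0.3147 0.053 ] [0.5354 0.3133 0.0454] [0.5389 0.3158 0.0598]
side 0.06 0.08 15 [0.5371 0.315  0.0711] [0.5354 0.3133 0.0644] [0.5389 0.3162 0.0793]
side 0.08 0.092 11 [0.5374 0.3149 0.0855] [0.5355 0.3132 0.0811] [0.539  0.3168 0.0907]
side 0.092 0.105 20 [0.5373 0.3129 0.0989] [0.5343 0.3094 0.0924] [0.5394 0.3161 0.1029]
```

View pics/side1.png

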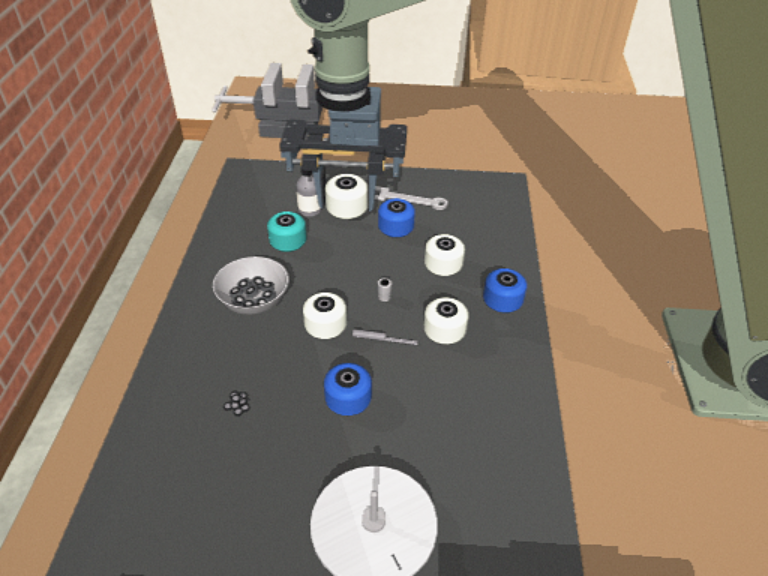

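View pics/top1.png

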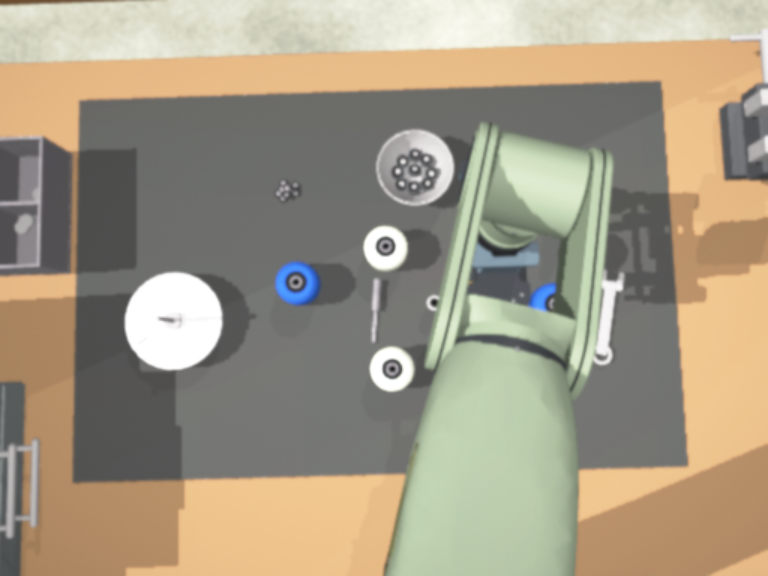

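The side picture shows the loaded wheel held at (346,183) and the other three in place. Its bottom is at about z 0.132. I'll carry it above the spindle, whose tip is at z 0.099 and axis at about (0.5375, 0.312).

Request:
{"method": "send_rows", "body": {"plan": [[[0.02,-0.0045,0],[0,0,0],0],[[0.035,-0.006,0],[0,0,0],0],[[0.035,-0.006,0],[0,0,0],0],[[0.035,-0.006,0],[0,0,0],0],[[0.035,-0.006,0],[0,0,0],0],[[0.035,-0.006,0],[0,0,0],0],[[0.035,-0.006,0],[0,0,0],0],[[0.035,-0.006,0],[0,0,0],0],[[0.035,-0.006,0],[0,0,0],0],[[0.035,-0.006,0],[0,0,0],0],[[0.035,-0.006,0],[0,0,0],0],[[0.035,-0.006,0],[0,0,0],0],[[0.035,-0.006,0],[0,0,0],0],[[0.031,-0.005,0],[0,0,0],0],[[0,0,0],[0,0,0],0],[[0,0,0],[0,0,0],0],[[0,0,0],[0,0,0],0]]}}

```text
time_s: 19.3
tcp_pos: [0.5383, 0.3113, 0.1547]
tool_rot: [-0.0, 0.708, 0.707, -0.001]
contact_force: [-0.5, -0.4, -4.1]
grip_width: 0.0671
```

```bash
python3 - <<'E'
from h import *
from scipy.spatial.transform import Rotation as R
im,d=snap('side','side2')
cv2.imwrite('pics/crop2.png',cv2.resize(im[200:384,160:340,::-1],None,fx=3.2,fy=3.2,interpolation=cv2.INTER_NEAREST))
s=manip.state()
print(s['tcp_pos'],R.from_quat(np.roll(s['tool_rot'],-1)).as_matrix().round(4),s['contact_force'],s['time_s'],s['joint_pos'].round(2))
E
```

```text
[0.53868754 0.31110443 0.15510984] [[ 0.002   1.     -0.0015]
 [ 1.     -0.002  -0.0012]
 [-0.0012 -0.0015 -1.    ]] [ 0.51679717  0.20403117 -4.47389765] 19.35 [ 0.51  0.44  1.55 -0.    1.15  0.51]
```

View pics/crop2.png

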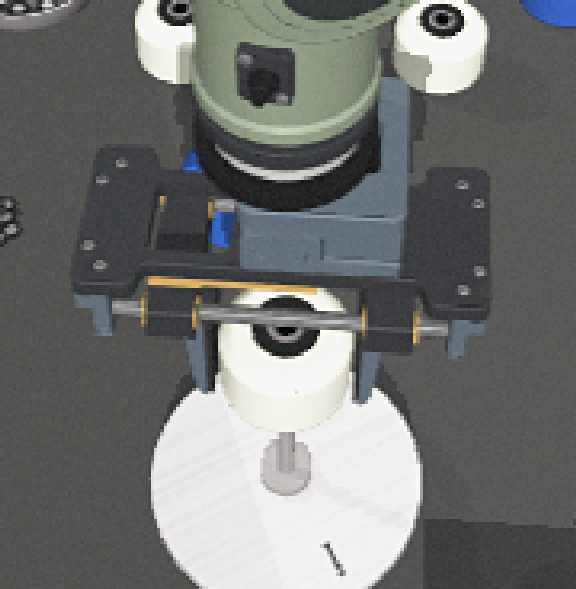

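The crop shows the held wheel above the spindle and laterally aligned, with the hub at about (287,328) and the spindle at (287,450). I'll now measure both axes in this camera by circle fits on the depth points.

```bash
cat > fit.py <<'E'
from h import *
from scipy.optimize import least_squares
def cf(p,r,c0):
    f=lambda c:np.hypot(p[:,0]-c[0],p[:,1]-c[1])-r
    s=least_squares(f,c0,loss='soft_l1',f_scale=.001); return s.x.round(4),np.std(f(s.x)).round(4),len(p)
z0=np.load('/tmp/side0.npz');W0=pts(z0['d'],'side').reshape(-1,3)
for lo,hi in((.045,.09),(.045,.065),(.07,.09)):
    m=(np.abs(W0[:,0]-.5375)<.009)&(np.abs(W0[:,1]-.312)<.009)&(W0[:,2]>lo)&(W0[:,2]<hi)
    print('spindle side',lo,cf(W0[m],.004,[.5375,.312]))
m=(np.abs(W0[:,0]-.5375)<.02)&(np.abs(W0[:,1]-.312)<.02)&(W0[:,2]>.093);q=W0[m];print('tip maxz',np.sort(q[:,2])[-5:])
import sys
if len(sys.argv)>1:
    zb=float(sys.argv[2]); 
    z=np.load('/tmp/'+sys.argv[1]+'.npz');im=z['im'].astype(int);W=pts(z['d'],'side')
    mn=im.min(2)
    g=(mn>110)&(im.max(2)-mn<60)&(np.abs(W[...,0]-.5375)<.034)&(np.abs(W[...,1]-.312)<.045)
    for a,b in((.012,.038),(.012,.025),(.025,.038)):
        m=g&(W[...,2]>zb+a)&(W[...,2]<zb+b)
        p=W[m]; print('wheel',cf(p,.033,[.5375,.312]),p.min(0).round(4),p.max(0).round(4))
    t=g&(W[...,2]>zb+.046); print('top z',np.nanmedian(W[t][:,2]))
    mall=g&(W[...,2]>zb-.005); print('zmin',np.nanpercentile(W[mall][:,2],[0.5,2,99]))
E
python3 fit.py side2 .132
```

```text
spindle side 0.045 (array([0.5383, 0.3113]), np.float64(0.0006), 50)
spindle side 0.045 (array([0.5381, 0.3112]), np.float64(0.0005), 22)
spindle side 0.07 (array([0.5386, 0.3113]), np.float64(0.0006), 23)
tip maxz [0.10119148 0.10147456 0.10149201 0.10201361 0.10204827]
wheel (array([0.5387, 0.3112]), np.float64(0.001), 347) [0.5035 0.3167 0.1443] [0.5702 0.3453 0.17  ]
wheel (array([0.5386, 0.3112]), np.float64(0.0009), 165) [0.5035 0.3197 0.1443] [0.5702 0.3451 0.1569]
wheel (array([0.5387, 0.3112]), np.float64(0.001), 182) [0.504  0.3167 0.157 ] [0.5696 0.3453 0.17  ]
top z 0.5043943607675307
zmin [0.14394443 0.15111939 0.53133983]
```

Relative offset is about 0.3 mm. I'll lower it in stages and watch the force.

Request:
{"method": "send_rows", "body": {"plan": [[[0,0,0.012],[0,0,0],0],[[0,0,0.012],[0,0,0],0],[[0,0,0.006],[0,0,0],0],[[0,0,0.005],[0,0,0],0],[[0,0,0.005],[0,0,0],0],[[0,0,0.005],[0,0,0],0],[[0,0,0],[0,0,0],0]]}}

```text
time_s: 20.05
tcp_pos: [0.5387, 0.3119, 0.1102]
tool_rot: [-0.0, 0.708, 0.707, -0.001]
contact_force: [-0.7, -0.9, -5.1]
grip_width: 0.0668
```

Request:
{"method": "send_rows", "body": {"plan": [[[0,0,0.005],[0,0,0],0],[[0,0,0.005],[0,0,0],0],[[0,0,0],[0,0,0],0]]}}

```text
time_s: 20.35
tcp_pos: [0.5386, 0.3119, 0.1001]
tool_rot: [-0.0, 0.708, 0.707, -0.001]
contact_force: [0.1, 0.4, -3.3]
grip_width: 0.0669
```

```bash
python3 - <<'E'
from h import *
im,d=snap('side','side3')
cv2.imwrite('pics/crop3.png',cv2.resize(im[200:384,160:340,::-1],None,fx=3.2,fy=3.2,interpolation=cv2.INTER_NEAREST))
print(manip.state()['tcp_pos'],manip.state()['torque'])
E
python3 fit.py side3 .078
```

```text
[0.53885265 0.31197828 0.10046735] [-0.0233529  -0.11797583  0.001317  ]
spindle side 0.045 (array([0.5383, 0.3113]), np.float64(0.0006), 50)
spindle side 0.045 (array([0.5381, 0.3112]), np.float64(0.0005), 22)
spindle side 0.07 (array([0.5386, 0.3113]), np.float64(0.0006), 23)
tip maxz [0.10119148 0.10147456 0.10149201 0.10201361 0.10204827]
wheel (array([0.539 , 0.3117]), np.float64(0.0008), 288) [0.5048 0.3182 0.0901] [0.5699 0.3461 0.1157]
wheel (array([0.539 , 0.3117]), np.float64(0.0009), 144) [0.5048 0.3182 0.0901] [0.5699 0.3458 0.103 ]
wheel (array([0.539 , 0.3117]), np.float64(0.0007), 144) [0.5052 0.32   0.103 ] [0.5695 0.3461 0.1157]
top z 0.45561870830257445
zmin [0.08918249 0.09698193 0.48105203]
```

View pics/crop3.png

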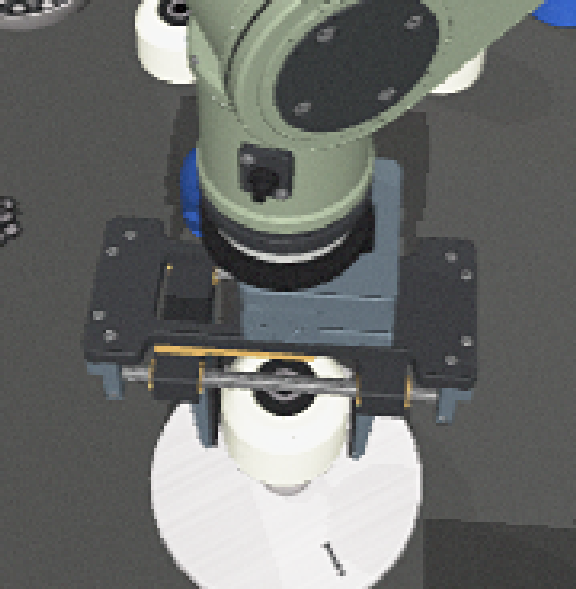

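Wheel's bottom is at about 0.078, below the spindle tip, with only its weight showing, so the spindle is inside the bore. I'll carry on down.

Request:
{"method": "send_rows", "body": {"plan": [[[0,0,0.008],[0,0,0],0],[[0,0,0.008],[0,0,0],0],[[0,0,0.008],[0,0,0],0],[[0,0,0.008],[0,0,0],0],[[0,0,0.004],[0,0,0],0],[[0,0,0],[0,0,0],0]]}}

```text
time_s: 21.0
tcp_pos: [0.5386, 0.3118, 0.0639]
tool_rot: [-0.0, 0.708, 0.707, -0.001]
contact_force: [0.4, -0.4, -3.6]
grip_width: 0.0669
```

Request:
{"method": "send_rows", "body": {"plan": [[[0,0,0.002],[0,0,0],0],[[0,0,0.002],[0,0,0],0],[[0,0,0],[0,0,0],0],[[0,0,0],[0,0,0],0]]}}

```text
time_s: 21.4
tcp_pos: [0.5395, 0.3123, 0.0619]
tool_rot: [0.0, 0.708, 0.707, 0.001]
contact_force: [-0.6, -1.1, 2.2]
grip_width: 0.0668
```

```bash
python3 - <<'E'
from h import *
im,d=snap('side','side4')
cv2.imwrite('pics/crop4.png',cv2.resize(im[230:384,180:320,::-1],None,fx=3.8,fy=3.8,interpolation=cv2.INTER_NEAREST))
print(manip.state()['tcp_pos'],manip.state()['contact_force'])
E
python3 fit.py side4 .038
```

```text
[0.53947479 0.31232721 0.06188214] [-0.99023445 -0.07997976  2.06516377]
spindle side 0.045 (array([0.5383, 0.3113]), np.float64(0.0006), 50)
spindle side 0.045 (array([0.5381, 0.3112]), np.float64(0.0005), 22)
spindle side 0.07 (array([0.5386, 0.3113]), np.float64(0.0006), 23)
tip maxz [0.10119148 0.10147456 0.10149201 0.10201361 0.10204827]
wheel (array([0.5398, 0.3122]), np.float64(0.0009), 263) [0.5051 0.3119 0.05  ] [0.5712 0.3465 0.076 ]
wheel (array([0.5399, 0.3122]), np.float64(0.0009), 126) [0.5051 0.3119 0.05  ] [0.5712 0.3462 0.063 ]
wheel (array([0.5398, 0.3122]), np.float64(0.0009), 137) [0.5055 0.3185 0.063 ] [0.5706 0.3465 0.076 ]
top z 0.4183979559456239
zmin [0.03314372 0.03360927 0.44707171]
```

View pics/crop4.png

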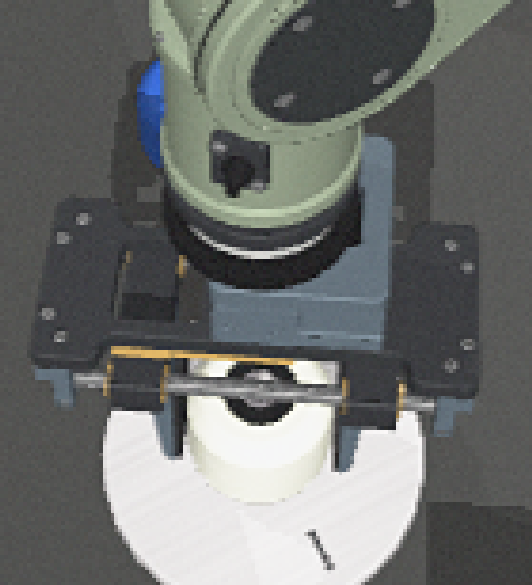

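Wheel now covers the boss. I'll check its top height, which should read about 0.088 when seated (mat wheels read 0.055).

```bash
python3 - <<'E'
from h import *
z=np.load('/tmp/side4.npz');im=z['im'].astype(int);W=pts(z['d'],'side')
mn=im.min(2)
g=(mn>130)&(np.hypot(W[...,0]-.539,W[...,1]-.312)<.031)&(W[...,2]>.078)&(W[...,2]<.11)
print(np.histogram(W[g][:,2],np.arange(.078,.11,.002)))
E
```

```text
(array([  1,   1,  15,  37,  96, 179, 112,  14,   0,   1,   1,   4,   3,
         1,   0]), array([0.078, 0.08 , 0.082, 0.084, 0.086, 0.088, 0.09 , 0.092, 0.094,
       0.096, 0.098, 0.1  , 0.102, 0.104, 0.106, 0.108]))
```

Request:
{"method": "send_rows", "body": {"plan": [[[0,0,0.001],[0,0,0],0],[[0,0,0],[0,0,0],0],[[0,0,0],[0,0,0],0]]}}

```text
time_s: 21.75
tcp_pos: [0.5395, 0.3124, 0.0618]
tool_rot: [0.0, 0.708, 0.707, 0.001]
contact_force: [-2.2, -1.1, 8.5]
grip_width: 0.067
```

It's in hard contact and the height agrees with seated. I'll ease off the press, release gently and retreat.

Request:
{"method": "send_rows", "body": {"plan": [[[0,0,-0.001],[0,0,0],0],[[0,0,0],[0,0,0],74],[[0,0,0],[0,0,0],76],[[0,0,0],[0,0,0],80],[[0,0,0],[0,0,0],100],[[0,0,0],[0,0,0],100],[[0,0,0],[0,0,0],100],[[0,0,0],[0,0,0],100]]}}

```text
time_s: 22.55
tcp_pos: [0.5391, 0.3121, 0.0608]
tool_rot: [0.0, 0.708, 0.707, -0.0]
contact_force: [0.5, -1.1, -0.7]
grip_width: 0.0914
```

Request:
{"method": "send_rows", "body": {"plan": [[[0,0,-0.01],[0,0,0],100],[[0,0,-0.03],[0,0,0],100],[[0,0,-0.04],[0,0,0],100],[[0,0,-0.04],[0,0,0],100],[[-0.04,-0.02,-0.02],[0,0,0],100],[[-0.045,-0.02,0],[0,0,0],100],[[-0.045,-0.02,0],[0,0,0],100],[[-0.045,-0.02,0],[0,0,0],100],[[-0.045,-0.02,0],[0,0,0],100],[[0,0,0],[0,0,0],100],[[0,0,0],[0,0,0],100]]}}

```text
time_s: 23.65
tcp_pos: [0.439, 0.0917, 0.202]
tool_rot: [0.001, 0.708, 0.706, 0.001]
contact_force: [-0.4, 0.4, 0.5]
grip_width: 0.091
```

```bash
python3 - <<'E'
from h import *
snap('top','top5');im,d=snap('side','side5')
cv2.imwrite('pics/crop5.png',cv2.resize(im[230:384,180:320,::-1],None,fx=3.8,fy=3.8,interpolation=cv2.INTER_NEAREST))
W=pts(d,'side')
g=(im.min(2)>130)&(np.hypot(W[...,0]-.539,W[...,1]-.312)<.031)&(W[...,2]>.078)&(W[...,2]<.11)
print(np.histogram(W[g][:,2],np.arange(.078,.11,.002))[0])
q=W[g];q=q[np.abs(q[:,2]-.088)<.003];A=np.c_[q[:,:2]-q[:,:2].mean(0),np.ones(len(q))];print('tilt',np.linalg.lstsq(A,q[:,2],rcond=None)[0])
E
python3 fit.py side5 .037; python3 m.py 5 | grep circ
```

```text
[  0   2  21  46 136 280 203  25   3   3   5   9   0   0   0]
tilt [ 0.00421288 -0.01088778  0.08883341]
spindle side 0.045 (array([0.5383, 0.3113]), np.float64(0.0006), 50)
spindle side 0.045 (array([0.5381, 0.3112]), np.float64(0.0005), 22)
spindle side 0.07 (array([0.5386, 0.3113]), np.float64(0.0006), 23)
tip maxz [0.10119148 0.10147456 0.10149201 0.10201361 0.10204827]
wheel (array([0.54  , 0.3121]), np.float64(0.0005), 250) [0.5074 0.3175 0.0494] [0.5712 0.3461 0.0745]
wheel (array([0.54  , 0.3121]), np.float64(0.0005), 120) [0.5074 0.3175 0.0494] [0.5712 0.346  0.0619]
wheel (array([0.5399, 0.3121]), np.float64(0.0005), 130) [0.5077 0.3191 0.062 ] [0.5707 0.3461 0.0745]
top z 0.08917340580396954
zmin [0.032194   0.03249518 0.09599786]
top 1 [250, 96, 53, 42, 946] ztop 0.0454 circ [ 0.7645 -0.0689] r 0.0597 189
top 12 [370, 121, 21, 23, 321] ztop 0.0812 circ [ 0.7072 -0.3091] r 0.0138 43
top 20 [242, 150, 30, 31, 622] ztop 0.0551 circ [ 0.6391 -0.0189] r 0.0303 266
top 22 [394, 179, 23, 64, 649] ztop 0.0127 circ [ 0.5246 -0.3648] r 0.0745 378
top 23 [83, 181, 66, 66, 3287] ztop
[... 904 characters left out ...]
 117, 16, 27, 316] ztop 0.0813 circ [ 0.7091 -0.3099] r 0.0135 33
side 29 [246, 124, 52, 14, 211] ztop 0.0143 circ [ 0.5259 -0.3627] r 0.0750 158
side 43 [289, 165, 58, 12, 217] ztop 0.2882 circ [0.4396 0.1238] r 0.0474 127
side 44 [156, 171, 36, 34, 557] ztop 0.0466 circ [ 0.7626 -0.0735] r 0.0608 116
side 45 [289, 175, 19, 9, 144] ztop 0.0399 circ [ 0.4596 -0.1492] r 0.0125 13
side 56 [202, 195, 29, 31, 632] ztop 0.0551 circ [ 0.6413 -0.0194] r 0.0301 230
side 59 [283, 198, 29, 32, 629] ztop 0.0553 circ [ 0.4544 -0.0236] r 0.0304 236
side 74 [235, 220, 43, 10, 145] ztop 0.0169 circ [ 0.5708 -0.0017] r 0.0249 63
side 100 [207, 311, 85, 73, 4850] ztop 0.0897 circ [0.5397 0.3139] r 0.0312 635
```

View pics/crop5.png

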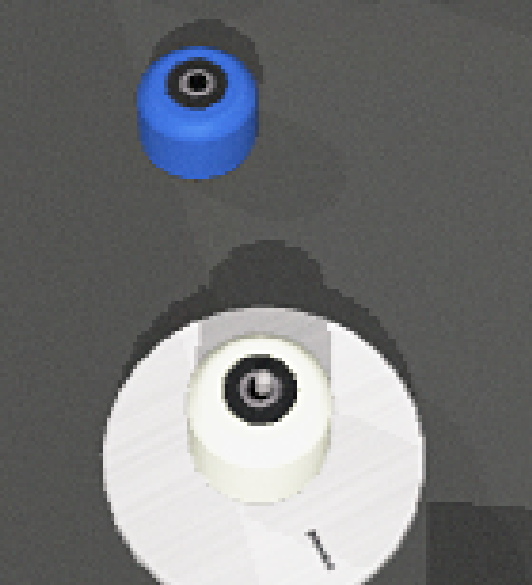

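View pics/top5.png

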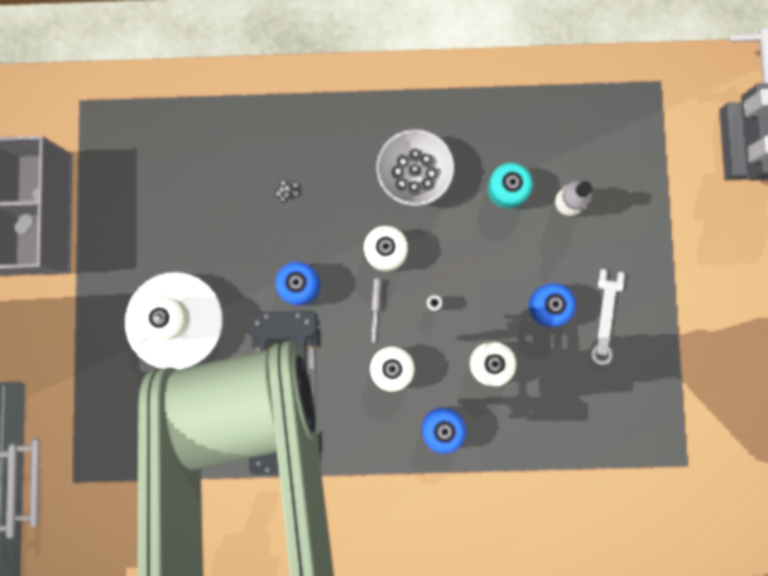

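Loaded wheel is released. Its top is about 34 mm above those of the mat wheels (33 expected), tilt is about 0.01 rad, and it's centred within 2 mm. The bystanders show no movement. I'm handing in.

```bash
python3 -c "
from rig import manip
print(manip.close_job())"
```

```text
the job is handed in; nothing more can be done
None
```

I found the steel-cored wheel by weight, lowered it onto the turntable spindle, released it and handed the job in at about 24 s; no verdict was reported. It was the wheel that lay near (0.620, −0.159).

**Weighing:** I lifted all four wheels. The loaded one read 3.6–4.5 N, the other three 1.5–2.0 N. I put each hollow wheel back.

**Fitting:** I gripped the loaded wheel again after a 90° turn so it was centred in the jaws both ways. I lowered it in stages until it met firm contact, with about 8.5 N upward showing on the sensor. Then I eased off, opened the jaws and moved the arm clear.

**Last checks:**
- **Height:** the seated wheel's top was about 34 mm above the tops of the wheels on the mat, against 33 mm expected. The gripper's height suggested about 35 mm, so the two disagree slightly. Both are within the 4 mm limit.
- **Centring and tilt:** the wheel was about 1–2 mm off the spindle axis, and its tilt was about 0.01 rad.
- **Hollow wheels:** each was flat and within about 5 mm of where it started.
- **Bystanders:** none showed any visible movement in the last pictures.

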